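# Post the coin roll through the drop box flap

## Robot

A 7-joint arm with a two-finger parallel gripper is mounted at the origin on a cart in front of the work surface, level with it; the furniture and walls round the work are solid. World frame = base frame: x ahead of the robot, y to its left, z up, the work surface at z = 0. Lengths are in m, angles in rad, forces in N, time in s.
With the tool pointing down it reaches from about 0.4 to 0.875 m from the base axis. Payload 19.3 kg.
Tool frame: the origin (TCP) lies on the centre line of the jaws, within the pads' length; the fingertips stand 14 mm ahead of it and the grasp point (between the pads) lies 5 mm behind it; y points along the fingers, x is the direction in which the jaws open and shut, and the axes are right-handed (so a half turn about y gives the same grasp; the last joint's range is limited). The gripper opens to 85 mm and grips with 20 to 120 N. Pads are 22 mm wide; open, the fingers measure 114 mm over their backs; the gripper's body (76 mm by 85 mm) begins 54 mm behind the grasp point. The pads swing forward as they close: fully open they stand 13 mm farther back than shut.
Start: joints at [-1.406, 0.521, -0.036, 1.599, 0.021, 1.021, -0.113], TCP at [0.145, 0.608, 0.245] pointing down, gripper open.
Joint ranges: [-2.91, 2.91], [-0.3, 2.13], [-1.5, 1.42], [0.17, 2.43], [-1.26, 4.41], [0.16, 1.93], [-2.52, 2.52]. Speed limits (rad/s): [1.89, 1.89, 2.39, 2.39, 3.01, 3.01, 3.01].

## Interface

Orientations are given as [roll, pitch, yaw] about the fixed x, y, z axes, in that order (R = Rz(yaw) Ry(pitch) Rx(roll)).
In Python, from workcell import monitor, grab_frame, workorder gives the robot as it stands.
- The arm moves only by the tool drive_tool, never from a script. Its argument "steps" is one flat list of numbers, 5 for each row, row after row: the finger opening in mm, from 0 to 85.4, then the shift along the world's x, y, z in mm, then the turn about the world's z in degrees. In form: [fingers, tx, ty, tz, twist, fingers, tx, ty, tz, twist, ...]. A call has exactly 5 rows; each row shifts and turns the commanded pose from where the row before left it; what a row does not reach is not made up. A row lasts 1/12 s, in which the tool goes at most 41.7 mm and 7.16 degrees, less where a joint would pass 70% of its speed; a pose out of reach is approached as far as the arm can. A call is refused whole if a number of a shift passes 41.7 or a number of a turn 7.16, either way. A call with a gripper value outside its range is refused whole. The fingers move at their own pace and stop on an object; "grip_force" is the grip in N (left out, the last holds). Time passes only in rows, so rows that do not move let the fingers close, or fill a call up. It gives the time, the measured TCP pose, the force and the opening at its end, in the units of the state.
- monitor.observe(): the state, without advancing time (a new reading comes with each control period).
- grab_frame(name): name is "scene" or "top"; returns a dict with "frame" (400x640x3 uint8, red, green, blue), "vertical_fov" (degrees; the focal length in pixels is half the picture's height over the tangent of half this angle, whatever the lens; pixels are square), "cx", "cy" (the principal point, pixels), "xyz" and "orientation" of the camera in the world. Camera axes: x right, y down, z forward; pixel columns grow to the right and rows downward; lengths in m; the calibration is good to about 2 mm. A picture is of the moment at which its call begins. There is no depth.
- workorder.job_done(): hands the job in, once; it reports no verdict.
The state is a dict: "clock": time; "qpos": joint angles; "qd": joint speeds; "joint_efforts": joint torques, N m; "position": TCP position; "tool_rot": TCP orientation; "force": force on the tool from outside, world axes, zero at the start; "moment": the same for the moment, N m; "grip_width": finger opening in m.
Only numpy, scipy, OpenCV 4.12 (cv2) and the standard library are available. Lean on these libraries where they do the work, as an engineer would, in place of code of your own. Each camera call takes 0.05 s, during which the arm holds its last target. There are 200 camera calls.

## Task

Do the till's cash drop: with one finger push the sprung flap of the grey drop box beside the till well in and keep it there, and with the other finger push the paper-wrapped coin roll that lies on the box's sill in past it, so that it falls inside; then let the flap swing fully shut. Only push: do not squeeze the roll or lift it, and do not shove the flap open with the roll, whose paper would tear on the flap's edge. Leave the other things on the counter where they are.

Things in the scene. Friction and masses are not known exactly. Their poses are not given: they have to be found in the camera images.
- sill_edge (a point): Middle of the inner edge of the drop box's sill, on its top face, 85 mm above the worktop. x points level from the robot's side into the box, y left along the edge, z up. The box is grey steel, 152 mm wide, 225 mm deep, fixed. Inwards of the edge (x > 0) is the mouth under the flap, with no floor, only the inside of the box 40 to 75 mm below.
- sill_front (a point): Middle of the sill's front edge, 85 mm nearer the robot than sill_edge, same height and axes. Between the two the sill is a flat shelf with a black rubber mat, open at the front. 4 mm side walls, inner faces at y = +-72 mm, stand 8 mm above the sill until 30 mm short of sill_edge, then slope up to 140 mm above the worktop at the hinge.
- flap_hinge (a point): Middle of the hinge along the flap's upper edge, 130 mm above the worktop, 90 mm further in than sill_edge and 45 mm above it; barrel 11 mm thick; axes as sill_edge. Behind it lies the box's flat hood, 140 mm above the worktop.
- flap (a joint): Angle of the steel flap (136 mm wide, 97 mm from hinge to free edge), rad. 0: shut, sloping from the hinge down towards the robot, free edge 3 mm above and inside sill_edge. Grows as it is pressed down and in, stop 0.95; sprung shut by 0.2 Nm (0.4 at 0.95), 2 to 8 N at a finger. A fingertip 5 mm above sill level whose far face is 30 mm short of the hinge holds it at about 0.45.
- roll_center (a point): Centre of the coin roll: cylinder 25 mm in diameter, 60 mm long, 0.19 kg, tan paper with two blue bands, brass coins at the ends. It lies on the sill, its axis (own y) more or less along the sill's edge. It rolls when pushed, but twelve slight flats of the wrapper keep it from rolling off by itself (pushed fast it runs on a little). Its own x and z turn as it rolls.
- order_pad: Bystander: black order pad, 130 x 95 x 16 mm, lying to the right of the box; origin at its underside.
- loyalty_stamp: Bystander: small wooden hand stamp, 30 x 42 x 52 mm, left of the box; origin at its underside.
- receipt_roll0: Bystander: white paper roll, 52 mm wide, 57 mm tall, standing left of the box; origin at its underside.
- counter_bell: Bystander: domed service bell, 69 x 50 mm, left; origin at its underside.
- marker: Bystander: white and black marker pen, 135 mm long, 16 mm thick, lying at the right; origin at its underside.
- espresso_cup: Bystander: green espresso cup, 65 x 91 x 52 mm, far left; origin at its underside.
- drink_peach: Bystander: tall clear cup with a peach coloured iced drink, 108 mm wide, 181 mm tall, right, near the till; origin at its underside.
Things that resemble listed ones, but are neither listed nor needed, are in the scene too. Leave any black look-alike of the part that bears roll_center alone.

How it is judged:
On the way, in this order (a step that is already met when the one before it is completed fails the run):
1. a finger holds the flap pushed in by at least 0.26 rad (15 degrees) while the coin roll still lies on the sill (value of joint flap above 0.26 rad and contact force between the fingers and flap above 0.5 N and x of roll_center in the frame of sill_edge below -0.003 m and z of roll_center in the frame of sill_edge above 0.008 m), for 0.05 s.
2. the coin roll has gone down through the mouth (z of roll_center in the frame of sill_edge below -0.025 m and x of roll_center in the frame of sill_edge above -0.02 m), for 0.1 s.
At the end, for the whole second after the job is handed in: The coin roll rests inside the drop box (its centre at least 25 mm below the sill, within the walls, slower than 30 mm/s) and the flap is shut (within 0.05 rad) (z of roll_center in the frame of sill_edge below -0.025 m and x of roll_center in the frame of sill_edge between -0.08 and 0.14 m and y of roll_center in the frame of sill_edge between -0.072 and 0.072 m and value of joint flap below 0.05 rad and linear speed of coin_roll below 0.03 m/s); the robot touches nothing.
It fails at once if the coin roll is lifted more than 20 mm off the sill (z of roll_center in the frame of sill_edge above 0.034 m).
It fails at once if the coin roll is squeezed or rammed (more than 15 N from the fingers) (contact force between the fingers and coin_roll above 15 N).
It fails at once if the coin roll, still on the sill, is used to push the flap (more than 2 N between them) (contact force between flap and coin_roll above 2 N and z of roll_center in the frame of sill_edge above 0.006 m).
It fails at once if a bystander is moved by more than 20 mm (distance of any of order_pad, loyalty_stamp, receipt_roll0, counter_bell, marker, espresso_cup, drink_peach from where it was at the start of the episode above 0.02 m).
It also fails if it takes over 35 s, if anything falls off the work surface, if the arm or the gripper's body presses on something with over 40 N, if the wrist force passes 120 N, or if a joint passes its speed limit or range.

## Working session

There is one attempt and no reset: what is moved stays moved. The work goes in short steps, Python scripts to look and compute and a tool call to move; the robot and the scene stay as the last step left them, time stands still between calls to the robot, and variables do not carry over. Pictures are saved under pics/ and viewed, about 8 in all and at most 12, crops included, and the job is handed in when it is done.

Besides the shell and the picture viewer there is one more tool, called in YAML: its name, and indented under it one key for each argument. drive_tool: Moves the arm, as the interface text tells. Its arguments: {"type":"object","properties":{"steps":{"type":"array"},"grip_force":{"type":"number"}},"required":["steps"]}

```bash
mkdir -p pics
cat > h.py <<'E'
import numpy as np, cv2
from workcell import monitor, grab_frame, workorder
from scipy.spatial.transform import Rotation as R
def rot(o):
    o=np.array(o,float)
    if o.shape==(3,3): return o
    return R.from_quat(o).as_matrix() if o.size==4 else R.from_euler('xyz',o).as_matrix()
def save(g,n): cv2.imwrite('pics/'+n,g['frame'][:,:,::-1])
def ray(g,u,v,z):
    f=200/np.tan(np.radians(g['vertical_fov'])/2)
    d=rot(g['orientation'])@np.array([(u-g['cx'])/f,(v-g['cy'])/f,1]); c=np.array(g['xyz'])
    return c+d*(z-c[2])/d[2]
def proj(g,p):
    f=200/np.tan(np.radians(g['vertical_fov'])/2)
    q=rot(g['orientation']).T@(np.array(p)-np.array(g['xyz']))
    return f*q[0]/q[2]+g['cx'],f*q[1]/q[2]+g['cy']
E
python3 - <<'E'
from h import *
import pickle
print(monitor.observe())
for n in('scene','top'):
    g=grab_frame(n); save(g,n+'0.png'); pickle.dump(g,open(n+'0.pkl','wb'))
    print({k:v for k,v in g.items() if k!='frame'})
E
```

```text
{'clock': 0.0, 'qpos': array([-1.40622865,  0.52201365, -0.03637629,  1.59999362,  0.02117496,
        1.02110788, -0.11279005]), 'qd': array([ 0.00049152,  0.00118568,  0.00047697, -0.00096293,  0.00054241,
       -0.00069961,  0.00034889]), 'joint_efforts': array([-6.54976047e-04, -9.27137232e+01,  1.97994947e+00, -3.69919717e+01,
        1.78423023e-02,  8.32790975e-03,  2.52925616e-05]), 'position': array([0.14531177, 0.6075425 , 0.24473055]), 'tool_rot': array([-1.57083221e+00,  1.13869385e-03,  1.33605765e+00]), 'force': array([0.15251553, 0.0248534 , 0.15092401]), 'moment': array([ 0.00543076, -0.02059749,  0.00071561]), 'grip_width': 0.08532604002935112}
{'vertical_fov': 48.69210106043076, 'cx': 319.3402088947116, 'cy': 195.91512874914804, 'xyz': array([-0.12304106, -0.58831221,  1.2086218 ]), 'orientation': array([-2.4568597 ,  0.00512498, -0.88396761])}
{'vertical_fov': 46.360170260757364, 'cx': 318.5983816944905, 'cy': 192.5468373712801, 'xyz': array([0.43399266, 0.01769676, 1.55976738]), 'orientation': array([-3.04190402, -0.00342541, -1.55987396])}
```

View pics/scene0.png

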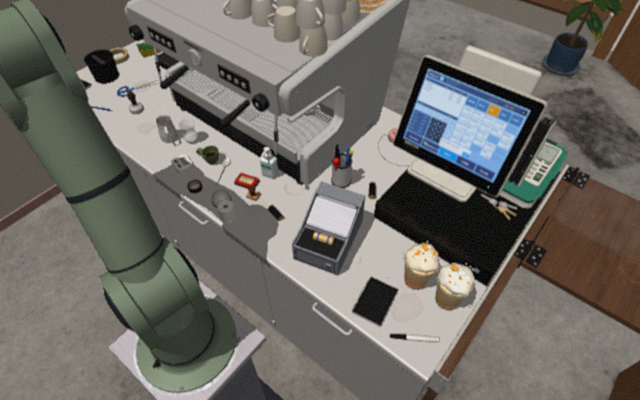

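View pics/top0.png

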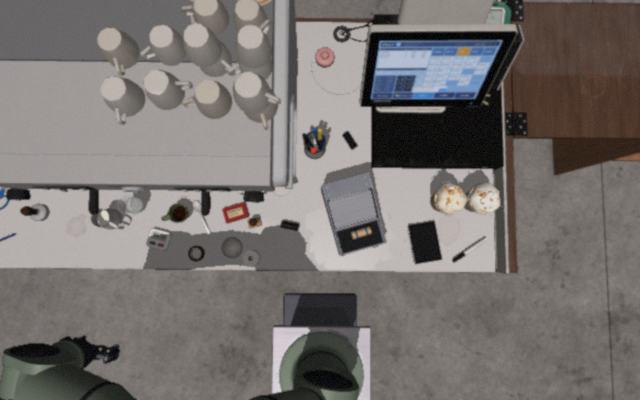

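The scene view shows the drop box at about (328,228) with the tan roll at (323,238). In the top view the box is at (353,212) and the roll at (360,232). Black cylinders at top (290,225) and (350,140) could be look-alikes of the roll. The tan one on the sill fits the description, and I'll confirm it in an enlarged crop.

Run:
```python
from h import *
import pickle
a=pickle.load(open('scene0.pkl','rb'))['frame'][180:275,285:375]
b=pickle.load(open('top0.pkl','rb'))['frame'][165:260,310:400]
im=np.hstack([cv2.resize(x,None,fx=4.4,fy=6 if 0 else 4.4,interpolation=cv2.INTER_CUBIC) for x in(a,b)])
cv2.imwrite('pics/crop0.png',im[:,:,::-1]); print(im.shape)
```

```text
(418, 792, 3)
```

View pics/crop0.png

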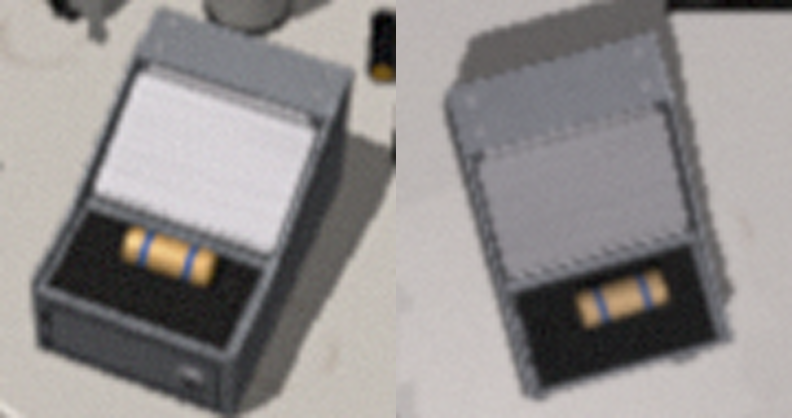

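The crop confirms it: the tan roll with two blue bands and brass ends lies on the black mat in front of the shut flap, turned slightly relative to the edge. Next I'll fit the box pose from its corner points in both views.

```bash
cat > fit.py <<'E'
from h import *
import pickle
from scipy.optimize import least_squares
S=pickle.load(open('scene0.pkl','rb'));T=pickle.load(open('top0.pkl','rb'))
M={'bl':(.14,.076,.14),'br':(.14,-.076,.14),'fl':(-.085,.076,.093),'fr':(-.085,-.076,.093),'el':(.003,.068,.088),'er':(.003,-.068,.088)}
C={'s':{'bl':(155,10),'br':(352,70),'fl':(33,285),'fr':(235,358),'el':(92,200),'er':(275,252)},
   't':{'bl':(447,95),'br':(657,32),'fl':(530,398),'fr':(733,335),'el':(512,287),'er':(697,237)}}
def pix(c,p): return (p[0]/4.4+285-.4,p[1]/4.4+180-.4) if c=='s' else ((p[0]-396)/4.4+310-.4,p[1]/4.4+165-.4)
def W(q,m): c,s=np.cos(q[2]),np.sin(q[2]); return (q[0]+c*m[0]-s*m[1],q[1]+s*m[0]+c*m[1],m[2])
def res(q,cams='st'): return np.concatenate([np.subtract(proj({'s':S,'t':T}[c],W(q,M[k])),pix(c,C[c][k])) for c in cams for k in M])
for cams in('st','s','t'):
    r=least_squares(res,[.7,-.1,.2],args=(cams,),loss='soft_l1'); print(cams,r.x.round(4)); print(res(r.x,cams).reshape(-1,2).round(1).tolist())
    if cams=='st': np.save('box.npy',r.x)
q=np.load('box.npy')
for n,g,(y0,y1,x0,x1) in(('s',S,(225,250,305,340)),('t',T,(222,245,345,370))):
    f=g['frame'][y0:y1,x0:x1].astype(int); m=(f[...,0]-f[...,2]>35).astype(np.uint8)
    v,u=np.nonzero(m); 
    p=np.array([ray(g,a+x0,b+y0,.0975+.004)[:2] for a,b in zip(u,v)])
    c=p.mean(0); ev,V=np.linalg.eigh(np.cov((p-c).T)); d=V[:,1]; e=(p-c)@d
    R2=np.array([[np.cos(q[2]),np.sin(q[2])],[-np.sin(q[2]),np.cos(q[2])]])
    print(n,len(u),'world',c.round(4),'box',(R2@(c-q[:2])).round(4),'axis box',np.degrees(np.arctan2(*(R2@d)[::-1])).round(1),np.ptp(e).round(3))
E
python3 fit.py
```

```text
st [ 0.484  -0.1071  0.2941]
[[0.0, -0.6], [0.2, -0.3], [-0.9, -0.3], [0.7, -0.1], [-0.0, -1.3], [-0.6, 0.7], [0.1, -0.1], [-0.1, 0.5], [1.4, 1.7], [1.9, 2.3], [-0.1, -1.0], [-0.8, -1.7]]
s [ 0.4835 -0.1082  0.3   ]
[[-0.1, -0.3], [0.2, -0.2], [-0.7, 0.2], [1.0, 0.1], [0.1, -0.9], [-0.4, 0.9]]
t [ 0.4845 -0.1057  0.2853]
[[0.0, -0.6], [-0.0, 0.4], [0.6, 1.4], [1.3, 2.4], [-0.6, -1.3], [-1.2, -1.7]]
s 135 world [ 0.4547 -0.1225] box [-0.0326 -0.0062] axis box 87.9 0.068
t 96 world [ 0.4558 -0.1159] box [-0.0296 -0.0003] axis box 92.8 0.06
```

drive_tool:
  steps: [66,17,-24,0,-2.4,66,17,-24,0,-2.4,66,17,-24,0,-2.4,66,17,-24,0,-2.4,66,17,-24,0,-2.4]

```text
clock: 0.52
position: [0.231, 0.4864, 0.2451]
tool_rot: [-1.571, 0.0, 1.124]
force: [-0.6, 0.9, -0.3]
grip_width: 0.0662
```

drive_tool:
  steps: [66,17,-24,0,-2.4,66,17,-24,0,-2.4,66,17,-24,0,-2.4,66,17,-24,0,-2.4,66,17,-24,0,-2.4]

```text
clock: 0.93
position: [0.3159, 0.3665, 0.2452]
tool_rot: [-1.571, 0.0, 0.915]
force: [0.3, 0.8, -0.8]
grip_width: 0.066
```

drive_tool:
  steps: [66,17,-24,0,-2.4,66,17,-24,0,-2.4,66,17,-24,0,-2.4,66,17,-24,0,-2.4,66,17,-24,0,-2.4]

```text
clock: 1.35
position: [0.4009, 0.2465, 0.2453]
tool_rot: [-1.571, 0.0, 0.706]
force: [-0.2, 0.0, 0.9]
grip_width: 0.0659
```

drive_tool:
  steps: [66,6.5,-36,0,-2.4,66,6.5,-36,0,-2.4,66,6.5,-36,0,-2.4,66,6.5,-36,0,-2.4,66,6.5,-36,0,-2.4]

```text
clock: 1.77
position: [0.4327, 0.0661, 0.2453]
tool_rot: [-1.571, 0.0, 0.496]
force: [2.2, -0.6, 0.1]
grip_width: 0.066
```

drive_tool:
  steps: [66,6.5,-36,0,-2.4,66,6.5,-36,0,-2.4,66,6.5,-36,0,-2.4,66,6.5,-36,0,-2.4,66,6.5,-36,0,-2.4]

```text
clock: 2.18
position: [0.4653, -0.1139, 0.2453]
tool_rot: [-1.571, -0.0, 0.287]
force: [0.6, 0.6, 0.5]
grip_width: 0.0661
```

drive_tool:
  steps: [66,0,0,0,0,66,0,0,0,0,66,0,0,0,0,66,0,0,0,0,66,0,0,0,0]

```text
clock: 2.6
position: [0.4654, -0.1111, 0.2453]
tool_rot: [-1.57, 0.0, 0.291]
force: [-0.3, -0.7, -0.6]
grip_width: 0.066
```

drive_tool:
  steps: [70,3,-1.5,-20,0,70,3,-1.5,-25,0,70,0,0,-25,0,70,0,0,-20,0,70,0,0,0,0]

```text
clock: 3.02
position: [0.4699, -0.114, 0.1525]
tool_rot: [-1.569, 0.004, 0.29]
force: [-1.0, 0.3, -1.2]
grip_width: 0.0706
```

Run:
```python
from h import *
q=np.load('box.npy'); ims=[]
for n,(y,x) in(('scene',(170,280)),('top',(165,305))):
    g=grab_frame(n); ims.append(cv2.resize(g['frame'][y:y+110,x:x+100],None,fx=4,fy=4,interpolation=cv2.INTER_CUBIC))
cv2.imwrite('pics/n1.png',np.hstack(ims)[:,:,::-1]); s=monitor.observe(); print(s['position'],s['tool_rot'],s['grip_width'])
```

```text
[ 0.47133392 -0.11477867  0.15555832] [-1.57049883e+00  9.15949380e-04  2.89475565e-01] 0.06996634200014572
```

View pics/n1.png

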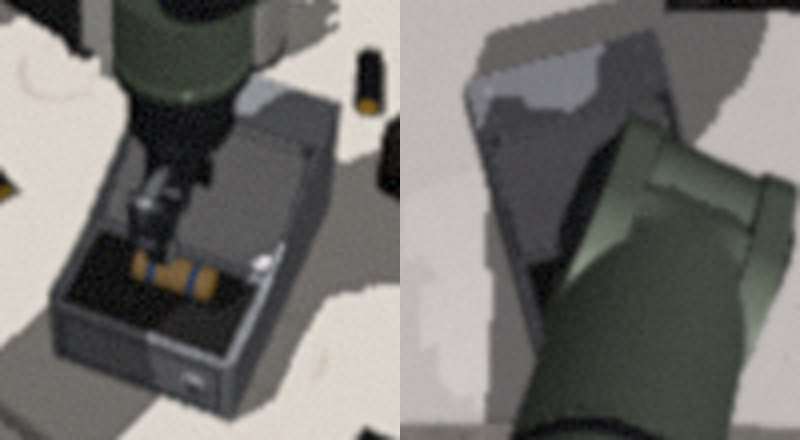

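Run:
```python
from h import *
import pickle
S=pickle.load(open('scene0.pkl','rb'))
q=np.load('box.npy'); y=.291;c,s=np.cos(y),np.sin(y)
P=np.array([.4713,-.1148])
print('mid in box',np.array([[np.cos(q[2]),np.sin(q[2])],[-np.sin(q[2]),np.cos(q[2])]])@(P-q[:2]))
for off in(-.035,-.0495):
  for yy in(-.011,.011):
    for z in(.141,.154): 
        p=[*(P+[c*off-s*yy,s*off+c*yy]),z]; u=proj(S,p); print(off,yy,z,((u[0]-280)*4,(u[1]-170)*4))
```

```text
mid in box [-0.01442773 -0.00372315]
-0.035 -0.011 0.141 (np.float64(175.0384499943848), np.float64(261.89011955013893))
-0.035 -0.011 0.154 (np.float64(175.08570036128071), np.float64(251.7331231110528))
-0.035 0.011 0.141 (np.float64(147.1398260511594), np.float64(252.3058505423429))
-0.035 0.011 0.154 (np.float64(146.96736148564423), np.float64(242.11666174674235))
-0.0495 -0.011 0.141 (np.float64(167.40858129190337), np.float64(277.3213828761395))
-0.0495 -0.011 0.154 (np.float64(167.39545432043838), np.float64(267.219420011421))
-0.0495 0.011 0.141 (np.float64(139.35863714678067), np.float64(267.60841193358544))
-0.0495 0.011 0.154 (np.float64(139.123396789234), np.float64(257.47278789600296))
```

drive_tool:
  steps: [70,0,0,-12,0,70,0,0,-12,0,70,0,0,-12,0,70,0,0,-12,0,70,0,0,0,0]

```text
clock: 3.53
position: [0.4715, -0.1148, 0.1073]
tool_rot: [-1.571, 0.0, 0.29]
force: [-0.6, -0.5, 0.1]
grip_width: 0.0699
```

```bash
cat > look.py <<'E'
from h import *
import sys
g=grab_frame('scene'); im=cv2.resize(g['frame'][195:275,285:385],None,fx=7,fy=7,interpolation=cv2.INTER_CUBIC)
im=np.clip(im.astype(float)*1.6,0,255).astype(np.uint8)
cv2.imwrite('pics/'+sys.argv[1],im[:,:,::-1]); s=monitor.observe(); print(s['position'],s['force'],s['grip_width'],s['clock'])
E
python3 look.py n2.png
```

```text
[ 0.47172978 -0.11494867  0.10805113] [ 0.42883732 -0.61709117  0.30118669] 0.0700091272735592 3.5833
```

View pics/n2.png

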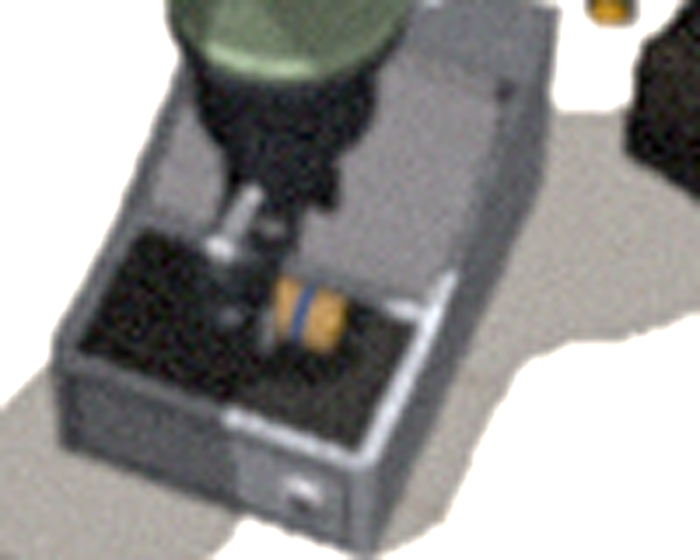

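drive_tool:
  steps: [70,0,0,-2,0,70,0,0,-2,0,70,0,0,-2,0,70,0,0,0,0,70,0,0,0,0]

```text
clock: 4.0
position: [0.4717, -0.1152, 0.1016]
tool_rot: [-1.571, -0.001, 0.289]
force: [1.3, 1.6, 3.5]
grip_width: 0.0703
```

drive_tool:
  steps: [70,0,0,-2,0,70,0,0,-2,0,70,0,0,0,0,70,0,0,0,0,70,0,0,0,0]

```text
clock: 4.42
position: [0.4713, -0.1152, 0.0972]
tool_rot: [-1.571, 0.0, 0.289]
force: [-0.3, 0.5, 3.1]
grip_width: 0.0693
```

drive_tool:
  steps: [70,0,0,-2,0,70,0,0,-1.5,0,70,0,0,0,0,70,0,0,0,0,70,0,0,0,0]

```text
clock: 4.83
position: [0.4713, -0.1152, 0.0937]
tool_rot: [-1.571, 0.0, 0.289]
force: [-0.6, -0.2, 2.8]
grip_width: 0.0701
```

```bash
python3 look.py n3.png
```

```text
[ 0.47125963 -0.11516463  0.09375358] [-0.75674339 -0.03255566  2.11386189] 0.06999528597519881 4.8833
```

View pics/n3.png

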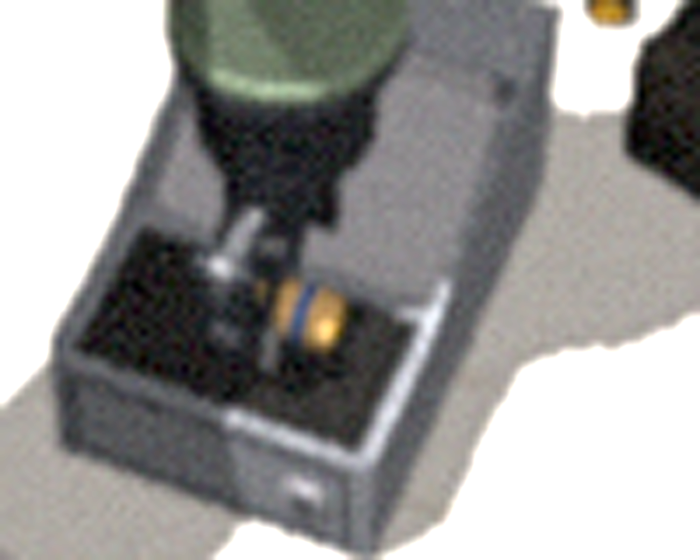

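drive_tool:
  steps: [70,0,0,-2,0,70,1.9,0.6,0,0,70,1.9,0.6,0,0,70,1.9,0.6,0,0,70,0,0,0,0]

```text
clock: 5.3
position: [0.4773, -0.1132, 0.0917]
tool_rot: [-1.571, 0.0, 0.289]
force: [-2.2, -0.9, 1.5]
grip_width: 0.0704
```

drive_tool:
  steps: [70,1.9,0.6,0,0,70,1.9,0.6,0,0,70,1.9,0.6,0,0,70,1.9,0.6,0,0,70,0,0,0,0]

```text
clock: 5.72
position: [0.4848, -0.1109, 0.0917]
tool_rot: [-1.571, 0.0, 0.289]
force: [-2.9, -1.1, 0.9]
grip_width: 0.0701
```

```bash
python3 look.py n4.png
```

```text
[ 0.48477919 -0.11089664  0.09174639] [-2.74346575 -0.36482154  0.62792817] 0.06995524362676436 5.7667
```

View pics/n4.png

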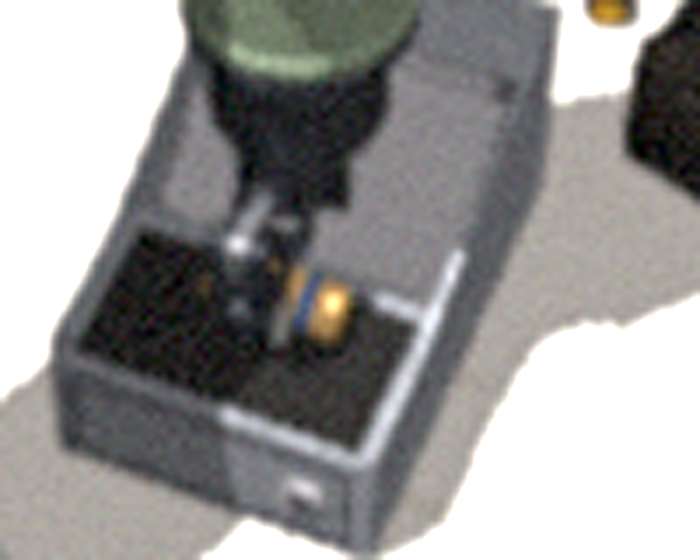

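drive_tool:
  steps: [70,1.9,0.6,0,0,70,1.9,0.6,0,0,70,1.9,0.6,0,0,70,1.9,0.6,0,0,70,0,0,0,0]

```text
clock: 6.18
position: [0.4922, -0.1085, 0.0917]
tool_rot: [-1.571, 0.001, 0.289]
force: [-4.8, -0.5, 1.6]
grip_width: 0.0698
```

drive_tool:
  steps: [68,1.4,0.4,0.5,0,66,1.4,0.4,0.5,0,64,1.4,0.4,0.5,0,62,1.4,0.4,0.5,0,62,0,0,0,0]

```text
clock: 6.6
position: [0.4981, -0.1069, 0.0938]
tool_rot: [-1.571, -0.0, 0.289]
force: [-3.8, -1.7, 1.6]
grip_width: 0.0618
```

```bash
python3 look.py n5.png
```

```text
[ 0.49810275 -0.10694559  0.09384861] [-3.63756375 -1.22246177  1.75020055] 0.061548229982923176 6.65
```

View pics/n5.png

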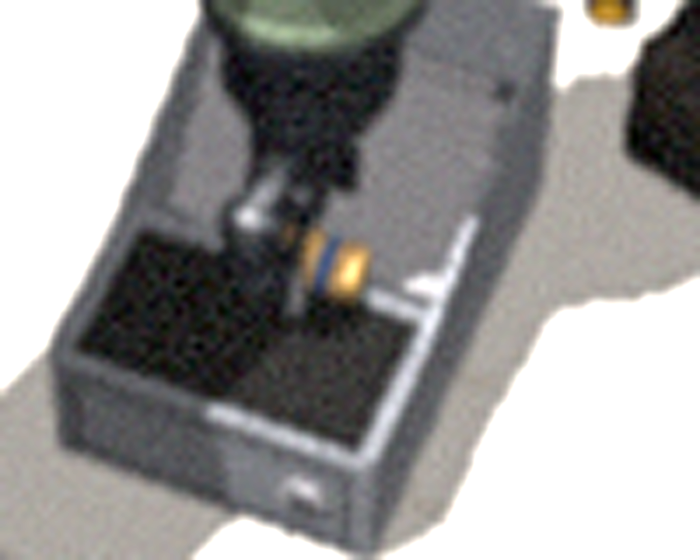

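drive_tool:
  steps: [62,1.9,0.6,0,0,62,1.9,0.6,0,0,62,1.9,0.6,0,0,62,1.9,0.6,0,0,62,0,0,0,0]

```text
clock: 7.07
position: [0.5053, -0.1046, 0.0936]
tool_rot: [-1.571, 0.001, 0.289]
force: [-5.3, -1.7, 2.1]
grip_width: 0.0619
```

drive_tool:
  steps: [62,1.9,0.6,0,0,62,1.9,0.6,0,0,62,0,0,0,0,62,0,0,0,0,62,0,0,0,0]

```text
clock: 7.48
position: [0.5087, -0.1034, 0.0935]
tool_rot: [-1.57, 0.001, 0.289]
force: [-7.1, -2.5, 1.0]
grip_width: 0.0619
```

```bash
python3 look.py n6.png
```

```text
[ 0.50871345 -0.10343671  0.0935466 ] [-7.1781784  -1.37692295  0.96002124] 0.061922459682981844 7.5333
```

View pics/n6.png

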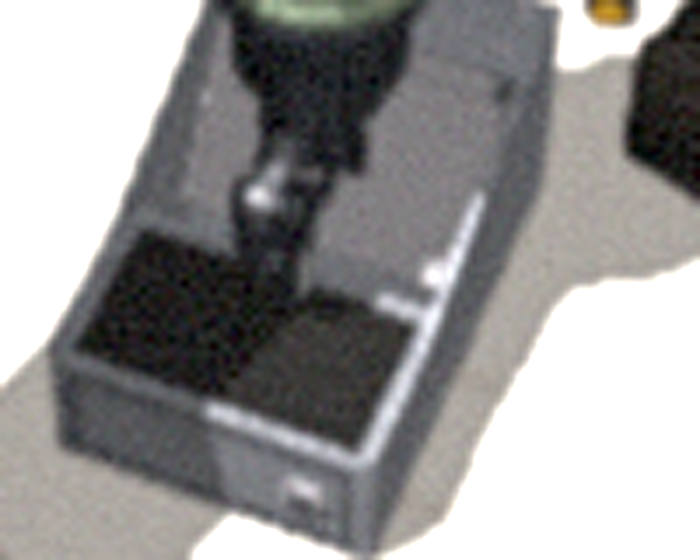

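The roll has left the sill (no tan pixels remain on the mat), so it fell in past the held flap. I'll withdraw straight up.

drive_tool:
  steps: [62,0,0,0,0,62,-2,-0.6,3,0,62,-2,-0.6,4,0,62,-2,-0.6,5,0,62,-2,-0.6,6,0]

```text
clock: 7.95
position: [0.5009, -0.1058, 0.1117]
tool_rot: [-1.571, 0.001, 0.289]
force: [-5.2, -0.9, 1.7]
grip_width: 0.0622
```

drive_tool:
  steps: [62,-2,-0.6,6,0,62,-2,-0.6,6,0,62,0,0,8,0,62,0,0,10,0,62,0,0,12,0]

```text
clock: 8.37
position: [0.4976, -0.1068, 0.1547]
tool_rot: [-1.571, -0.0, 0.289]
force: [0.4, -0.1, 1.3]
grip_width: 0.0621
```

drive_tool:
  steps: [62,0,0,20,0,62,0,0,30,0,62,-10,20,30,0,62,-10,35,20,0,62,-10,35,0,0]

```text
clock: 8.78
position: [0.4686, -0.0167, 0.2579]
tool_rot: [-1.572, -0.006, 0.286]
force: [1.6, 1.1, -0.8]
grip_width: 0.0619
```

drive_tool:
  steps: [62,-5,35,0,0,62,-5,35,0,0,62,0,35,0,0,62,0,20,0,0,62,0,0,0,0]

```text
clock: 9.2
position: [0.4573, 0.1128, 0.2545]
tool_rot: [-1.57, -0.001, 0.295]
force: [-0.4, 0.7, -0.1]
grip_width: 0.0617
```

Run:
```python
from h import *
ims=[]
for n,(y,x) in(('scene',(180,285)),('top',(165,310))):
    g=grab_frame(n); ims.append(cv2.resize(g['frame'][y:y+95,x:x+90],None,fx=4.4,fy=4.4,interpolation=cv2.INTER_CUBIC))
cv2.imwrite('pics/n7.png',np.hstack(ims)[:,:,::-1]); s=monitor.observe(); print(s['position'],s['force'])
```

```text
[0.4574785 0.1086074 0.2543746] [ 0.31573121 -0.5912639  -0.93865973]
```

View pics/n7.png

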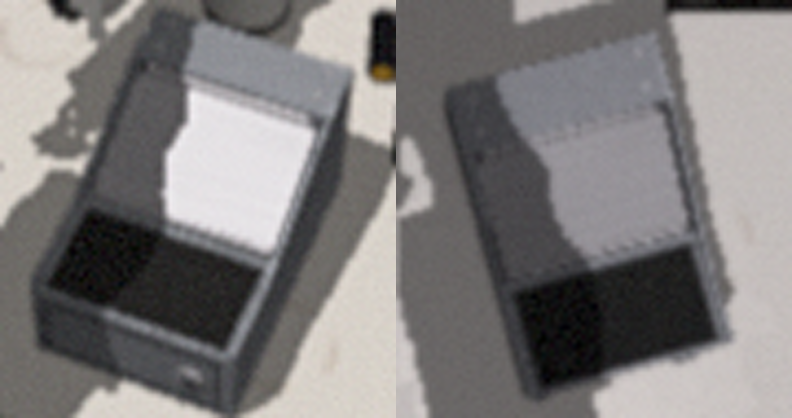

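The flap is shut, with its free edge at the same pixels as at the start. The sill is empty and the arm is clear, so I'm handing in.

```bash
python3 -c "
from h import *
print(workorder.job_done())"
```

```text
the job is handed in; nothing more can be done
None
```

I pushed the coin roll into the drop box and handed the job in at about 9.3 s. The front finger held the flap in while the rear finger pushed the roll along the sill and over its inner edge. I then raised the tool and the flap swung back.

- **Last views:** both cameras showed an empty sill and the flap's free edge at the same pixels as at the start. The arm was clear of the box, with force readings under 1 N.
- **Forces:** the total on the tool while pushing stayed around 8 N or less in the readings, and I never squeezed or lifted the roll.
- **Not seen directly:** the roll inside the box is hidden, so I inferred that it fell in because it had left the sill. The flap angle while held was worked out from the finger's position at about 0.33 rad, rising to 0.45 or more, not measured.
- **Disagreement:** the fingertips, when open, stood about 10 mm or more higher than the stated 14 mm ahead of the TCP. I allowed for this by lowering in small steps and watching the force.
- **Bystanders:** I kept clear of them, but did not re-measure their positions at the end.

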